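# Load a sample spool into the drying canister

### The arm

A 6-joint arm with a two-finger parallel gripper is mounted at the origin on the work surface. World frame = base frame: x ahead of the robot, y to its left, z up, the work surface at z = 0. Lengths are in mm, angles in degrees, forces in N, time in s.
With the tool pointing down it reaches from about 300 to 850 mm from the base axis. Payload 4.2 kg.
Tool frame: the origin (TCP) lies between the finger pads; the fingertips stand 11 mm ahead of it and the grasp point (between the pads) lies 8 mm behind it (env.tips_ahead is the distance from the TCP to the fingertips, in mm); z points along the fingers, y is the line along which they close (so a half turn about z gives the same grasp; the last joint's range is limited). The gripper opens to 91 mm and grips with 3 to 60 N. Pads are 32 mm wide; open, the fingers measure 118 mm over their backs; the gripper's body (76 mm by 178 mm) begins 60 mm behind the grasp point.
Start: joints at [-1.146, 18.312, 89.639, -0, 72.044, -1.146], TCP at [575.015, 0, 224.976] pointing down, gripper open.
Joint ranges: [-177.97, 177.97], [-48.28, 115.42], [12.27, 149.76], [-77.06, 257.06], [2.81, 150.46], [-146.56, 146.56]. Speed limits (degrees/s): [147.25, 147.25, 180, 180, 180, 180].

### API

Orientations are given as [roll, pitch, yaw] about the fixed x, y, z axes, in that order (R = Rz(yaw) Ry(pitch) Rx(roll)).
In Python, from workcell import env, cams gives the robot as it stands.
- The arm moves only by the tool step_arm, never from a script. Its arguments are lists of equal length, an entry for each row: "linear": the shift along the tool's x, y, z in units of 30 cm (1.0 is 30 cm), a list of three; "turn": the turn about the tool's z in units of 360 degrees (1.0 is 360 degrees). In form: {"linear": [[tx, ty, tz], ...], "turn": [turn, ...]}. A call has 1 to 20 rows; each row is the pose to reach, as a shift and turn from the pose commanded when the call began, along the tool's axes at that moment, turning the shorter way round; what a row does not reach only later rows make up. A row lasts 1/8 s, in which the tool goes at most 62.5 mm and 10.7 degrees, less where a joint would pass 70% of its speed; a pose out of reach is approached as far as the arm can. A call with a number of a shift or a turn outside -1 to 1 is refused whole. A call with a gripper value outside its range is refused whole. "fingers" is the closure, from -1 (fully open) to 1 (shut), so that 0 is half open, set as the call begins (left out, the last holds). The fingers move at their own pace and stop on an object; "force" is the grip in N (left out, the last holds). Time passes only in rows, so rows that repeat a pose let the fingers close. It gives the time, the measured TCP pose, the force, the opening and the grip force at its end, in the units of the state.
- env.state(): the state, without advancing time (a new reading comes with each control period).
- cams.grab_frame(name): name is "scene" or "side" or "wrist"; returns a dict with "color" (400x640x3 uint8, blue, green, red), "fx", "fy", "cx", "cy" (pixels), "extrinsics" (4x4, takes a point from camera to world coordinates); the wrist camera has in their place "tool_from_camera" (4x4, takes a point from camera to tool coordinates, whose origin is the TCP and whose axes are the flange's). Camera axes: x right, y down, z forward; pixel columns grow to the right and rows downward; lengths in mm; the calibration is good to about 2 mm. A picture is of the moment at which its call begins: read the wrist's pose just before it. There is no depth.
- env.job_done(): hands the job in; it is judged then, once.
The state is a dict: "time_s": time; "qpos": joint angles; "qvel": joint speeds; "effort": joint torques, N m; "ee_pos": TCP position; "ee_rot": TCP orientation; "force": force on the tool from outside, world axes, zero at the start; "torque": the same for the moment, N m; "gripper_width": finger opening in mm; "gripper_force": force on a finger pad.
Only numpy, scipy, OpenCV 4.12 (cv2) and the standard library are available. Lean on these libraries where they do the work, as an engineer would, in place of code of your own. Each camera call takes 0.05 s, during which the arm holds its last target. There are 200 camera calls.

### The job

Put the sample spool away to dry: unscrew the canister's captive cap, swing it well aside on its arm, and stand the spool upright on the spindle inside, all the way down. Then swing the cap back over the canister and screw it fully down again, and leave the jar, beaker and bottle where they are.

Things in the scene. Friction and masses are not known exactly. Their poses are not given: they have to be found in the camera images.
- canister: Fixed aluminium round pot: outer diameter 132 mm, inner 124, rim 96 and inner floor 10 above the table. Origin on its axis at table height, z up; yaw varies. On its axis a steel spindle, diameter 16, tapered tip 62 above the table. A grey foot joins it to a 24-diameter post whose axis is 125 from the pot's axis along this frame's +y; post top 133 high.
- pivot (a point): Point on the swing axis (vertical) of the arm, at the top of the post, 130 mm above the table.
- swingarm (a joint): Angle (rad) of the flat grey arm carrying the cap about the vertical post: 0 = cap exactly over the pot (a stop), grows counter-clockwise from above (cap moves towards the pot's +x side) to a stop at 1.6. Stays where left; 3 N moves it. Arm top 125 mm high, 30 wide, with a 50-diameter eye round the cap's stem. Swings only while the cap is turned over about 1.0 (else lid meets rim).
- cap (a joint): Turn (rad) of the screw cap relative to the arm: 0 = screwed fully down (a stop), grows counter-clockwise from above (unscrewing) to a stop at 1.3, while the cap rises 9 mm. Stays where left; takes about 0.25 N m.
- cap_grip (a point): Centre of the cap's grip, an upright white ribbed cylinder above the arm, diameter 58 mm, height 40; this mid-height point is 148 above the table screwed down, 157 unscrewed, and 125 from the pivot axis. z up; yaw turns with cap and arm. Below the arm is the cap's white lid, diameter 142, 16 thick, underside 90 above the table screwed down, 99 unscrewed.
- spool: Loose white spool standing upright on the table, height 73 mm, about 150 g: flanges of diameter 80 (0-5 and 40-45 above its underside), a grey 67-diameter winding between, and a round hub on top, diameter 34, from 45 to 73. An open bore of diameter 21 runs right through. Origin: centre of its underside, z up. Fully down on the spindle its underside is 10 above the table.
- spool_grip (a point): Point on the spool's axis 60 mm above its underside, at mid-height of the hub: where to grip it.
- jar: Bystander: closed clear jar with a lid, diameter 68 mm, height 80 mm; origin at the centre of its underside.
- beaker: Bystander: open glass beaker, diameter 72 mm, height 82 mm; origin at the centre of its underside.
- flask: Bystander: amber glass bottle, diameter 64 mm, height 120 mm; origin at the centre of its underside.
Not all that is in view belongs to the job. Leave any pink look-alike of the spool alone.

How it is judged (in metres and radians):
On the way, in this order (a step that is already met when the one before it is completed fails the run):
1. the cap is unscrewed (turned more than 1 rad) (value of joint cap above 1 rad), for 0.1 s.
2. the cap is swung aside (arm beyond 1 rad) (value of joint swingarm above 1 rad), for 0.1 s.
3. the spool stands on the spindle, fully down, let go of, with the cap still aside (horizontal distance between spool and canister below 0.006 m and z of spool in the frame of canister below 0.0145 m and angle between spool's own z axis and vertical below 0.08 rad and value of joint swingarm above 0.9 rad and contact force between spool and the fingers below 0.2 N), for 0.2 s.
4. the cap is swung back over the canister (value of joint swingarm below 0.06 rad), for 0.1 s.
At the end, for the whole second after the job is handed in: Spool at rest on the spindle: axis within 6 mm, underside within 4.5 mm of the floor, tilt under 0.08 rad. Arm back over the canister (under 0.06 rad), cap screwed down to within 0.15 rad of its stop. Jar, beaker and bottle within 30 mm of their start (horizontal distance between spool and canister below 0.006 m and z of spool in the frame of canister below 0.0145 m and angle between spool's own z axis and vertical below 0.08 rad and value of joint swingarm below 0.06 rad and value of joint cap below 0.15 rad and linear speed of spool below 0.02 m/s and distance of each of jar, beaker, flask from where it was at the start of the episode below 0.03 m); the robot touches nothing.
It fails at once if the jar is tipped or pushed away (tilt over 0.4 rad or moved over 50 mm) (angle between jar's own z axis and vertical above 0.4 rad or distance of jar from where it was at the start of the episode above 0.05 m).
It fails at once if the beaker is tipped or pushed away (tilt over 0.4 rad or moved over 50 mm) (angle between beaker's own z axis and vertical above 0.4 rad or distance of beaker from where it was at the start of the episode above 0.05 m).
It fails at once if the bottle is tipped or pushed away (tilt over 0.4 rad or moved over 50 mm) (angle between flask's own z axis and vertical above 0.4 rad or distance of flask from where it was at the start of the episode above 0.05 m).
It also fails if it takes over 72 s, if anything falls off the work surface, if the arm or the gripper's body presses on something with over 40 N, if the wrist force passes 120 N, or if a joint passes its speed limit or range.

## Working session

There is one attempt and no reset: what is moved stays moved. The work goes in short steps, Python scripts to look and compute and a tool call to move; the robot and the scene stay as the last step left them, time stands still between calls to the robot, and variables do not carry over. Pictures are saved under pics/ and viewed, at most 10 in all, crops included, and the job is handed in when it is done.

Besides the shell and the picture viewer there is one more tool, called after ">>>" as name(argument=value, ...) on one line, values as JSON. step_arm: Moves the arm, as the interface text tells. Its arguments: {"type":"object","properties":{"linear":{"type":"array"},"turn":{"type":"array"},"fingers":{"type":"number"},"force":{"type":"number"}},"required":["linear","turn"]}

```bash
ls; mkdir -p pics; python3 - <<'E'
from workcell import env, cams
import cv2, numpy as np
print(env.state())
fs=[]
for n in ("scene","side"):
    f=cams.grab_frame(n); cv2.imwrite(f"pics/{n}0.png",f["color"]); np.save(f"{n}0.npy",f,allow_pickle=True)
    print(n,f["fx"],f["fy"],f["cx"],f["cy"],np.round(f["extrinsics"],3).tolist())
f=cams.grab_frame("wrist"); cv2.imwrite("pics/wrist0.png",f["color"]); print(np.round(f["tool_from_camera"],3).tolist(),f["fx"])
E
```

```text
pics
{'time_s': 0.0, 'qpos': array([-1.14721736e+00,  1.83512866e+01,  8.97072056e+01, -2.77949022e-04,
        7.20432182e+01, -1.14543403e+00]), 'qvel': array([ 0.04123224,  0.00978735, -0.05787663,  0.13002586,  0.07885323,
        0.01094455]), 'effort': array([-5.01459035e-04, -4.12465632e+01, -2.31973493e+01,  7.28826877e-02,
        4.58198413e-02, -1.41870069e-04]), 'ee_pos': array([ 5.74509467e+02, -3.97272805e-03,  2.24118398e+02]), 'ee_rot': array([-1.79898305e+02, -1.76901243e-03,  8.99983010e+01]), 'force': array([0.18839275, 0.78391568, 0.27950535]), 'torque': array([-0.01266598,  0.00796078, -0.04115278]), 'gripper_force': 0.0, 'gripper_width': 91.28439275997158}
scene 403.43441358481095 403.43441358481095 312.2548386742052 203.1020490344752 [[0.258, 0.615, -0.745, 1263.332], [0.966, -0.171, 0.193, -225.758], [-0.009, -0.769, -0.639, 738.351], [0.0, 0.0, 0.0, 1.0]]
side 520.6274760271663 520.6274760271663 318.27068553901876 202.29893029339246 [[0.981, -0.127, 0.147, 306.898], [-0.195, -0.644, 0.74, -1062.845], [0.001, -0.754, -0.657, 1005.538], [0.0, 0.0, 0.0, 1.0]]
[[-0.002, -0.963, -0.269, 75.738], [1.0, -0.002, -0.0, 0.241], [-0.0, -0.269, 0.963, -160.846], [0.0, 0.0, 0.0, 1.0]] 310.8529725145385
```

View pics/scene0.png

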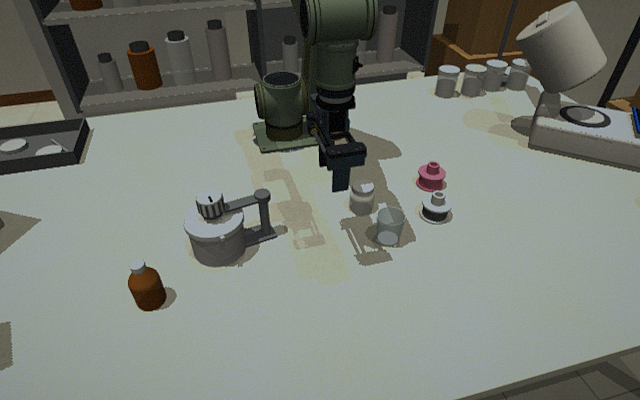

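View pics/side0.png

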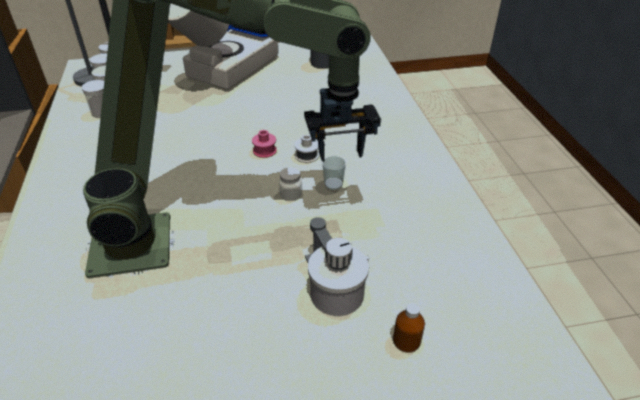

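Scene: cap grip top ~(209,197), post top ~(262,194), white spool hub top ~(438,196), jar (362,195), beaker (390,225), bottle (148,285). Side: grip top ~(340,244), post top ~(318,224), spool hub ~(307,141), jar (290,182), beaker (334,172), bottle (408,330). I'll take these by rays.

```bash
cat > h.py <<'E'
import numpy as np, cv2
from scipy.spatial.transform import Rotation as R
def ray(f,u,v,T=None):
    T=np.array(f["extrinsics"] if T is None else T)
    d=T[:3,:3]@np.array([(u-f["cx"])/f["fx"],(v-f["cy"])/f["fy"],1.]); return T[:3,3],d/np.linalg.norm(d)
def plane(f,u,v,z,T=None):
    o,d=ray(f,u,v,T); return o+d*(z-o[2])/d[2]
def proj(f,P,T=None):
    T=np.array(f["extrinsics"] if T is None else T); p=np.linalg.inv(T)@np.append(P,1); return p[0]/p[2]*f["fx"]+f["cx"],p[1]/p[2]*f["fy"]+f["cy"]
def pose(s):
    T=np.eye(4);T[:3,:3]=R.from_euler("xyz",s["ee_rot"],degrees=True).as_matrix();T[:3,3]=s["ee_pos"];return T
E
python3 - <<'E'
from h import *
sc=np.load("scene0.npy",allow_pickle=True).item(); sd=np.load("side0.npy",allow_pickle=True).item()
P=dict(grip=((209,197),(340,244),168),post=((262,193),(318,223),133),spool=((438,196),(307,141),73),jar=((362,184),(290,173),80),beakertop=((390,213),(334,162),82),flask=((138,266),(410,312),120),pink=((432,167),(264,134),73))
for k,(a,b,z) in P.items():
    o1,d1=ray(sc,*a);o2,d2=ray(sd,*b)
    t=np.linalg.lstsq(np.c_[d1,-d2],o2-o1,rcond=None)[0]
    p,q=o1+d1*t[0],o2+d2*t[1]
    print(k,plane(sc,*a,z).round(),plane(sd,*b,z).round(),"tri",((p+q)/2).round(),"gap",round(np.linalg.norm(p-q),1))
def circ(f,c,r,h): return
for n,f,(x0,y0,x1,y1) in (("scene",sc,(180,180,280,270)),("side",sd,(290,205,390,320))):
    cv2.imwrite(f"pics/{n}_crop.png",cv2.resize(f["color"][y0:y1,x0:x1],None,fx=5,fy=5,interpolation=cv2.INTER_CUBIC))
E
```

```text
grip [ 515. -273.  168.] [ 515. -268.  168.] tri [ 515. -272.  170.] gap 2.9
post [ 488. -150.  133.] [ 487. -155.  133.] tri [ 487. -151.  131.] gap 3.0
spool [548. 301.  73.] [539. 284.  73.] tri [541. 305.  63.] gap 7.5
jar [454. 124.  80.] [460. 122.  80.] tri [459. 121.  83.] gap 2.7
beakertop [586. 148.  82.] [596. 147.  82.] tri [594. 143.  87.] gap 3.4
flask [ 640. -431.  120.] [ 626. -444.  120.] tri [ 629. -436.  109.] gap 1.2
pink [423. 350.  73.] [410. 349.  73.] tri [412. 358.  66.] gap 3.0
```

>>> step_arm(linear=[[-0.2,-0.05,-0.15],[-0.4,-0.1,-0.15],[-0.6,-0.13,-0.15],[-0.8,-0.17,-0.15],[-0.9,-0.2,-0.15],[-0.9,-0.2,-0.15],[-0.9,-0.2,-0.15],[-0.9,-0.2,-0.15],[-0.9,-0.2,-0.15],[-0.9,-0.2,-0.15],[-0.9,-0.2,-0.15],[-0.9,-0.2,-0.15]], turn=[0.03,0.06,0.09,0.12,0.15,0.18,0.21,0.24,0.25,0.25,0.25,0.25], fingers=-1)

```text
time_s: 1.65
ee_pos: [515.0, -270.0, 269.9]
ee_rot: [-180.0, 0.0, 0.0]
force: [-0.5, -0.7, -0.1]
gripper_width: 91.4
gripper_force: 0.0
```

```bash
python3 - <<'E'
from workcell import env, cams
from h import *
s=env.state(); f=cams.grab_frame("wrist"); print({k:np.round(s[k],2) for k in("time_s","qpos","ee_pos","ee_rot","force")})
f["extrinsics"]=pose(s)@np.array(f["tool_from_camera"]); np.save("w1.npy",f,allow_pickle=True)
cv2.imwrite("pics/w1.png",f["color"])
print(proj(f,[515,-271,168]),proj(f,[487,-152,133]))
E
```

```text
{'time_s': np.float64(1.65), 'qpos': array([-28.8 ,  17.54,  84.27,   0.  ,  78.19,  61.16]), 'ee_pos': array([ 514.99, -269.96,  269.9 ]), 'ee_rot': array([-1.8e+02,  0.0e+00,  4.0e-02]), 'force': array([-0.54, -0.68, -0.11])}
(np.float64(322.7660989415337), np.float64(207.01063093930725)) (np.float64(205.10049624080705), np.float64(224.09914267890844))
```

View pics/w1.png

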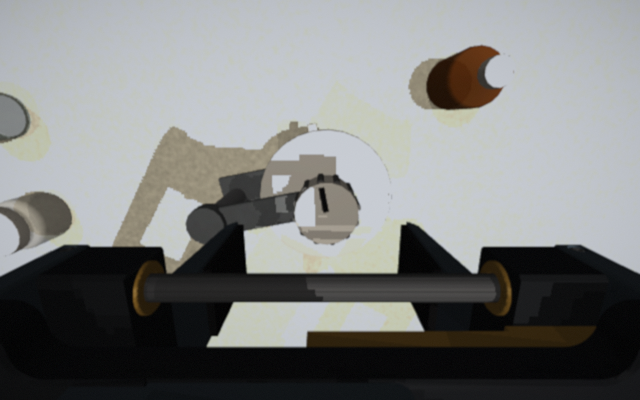

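Wrist view: grip top disc centred ~(328,212), ~31 px radius; post top ~(205,222); lid outline ~(327,195), bottle neck (498,71).

```bash
python3 - <<'E'
from h import *
f=np.load("w1.npy",allow_pickle=True).item()
g=plane(f,328,212,168); p=plane(f,205.5,222,133); print(g,p,np.linalg.norm((g-p)[:2]))
im=f["color"][170:255,180:370]; hsv=cv2.cvtColor(im,cv2.COLOR_BGR2HSV); print(f["color"][212,300:366:5].tolist())
E=cv2.resize(im,None,fx=4,fy=4,interpolation=cv2.INTER_CUBIC); cv2.imwrite("pics/w1c.png",E)
E
```

```text
[ 510.40360911 -275.6254329   168.        ] [ 489.2418951  -152.63187801  133.        ] 124.80077197066082
[[211, 204, 200], [210, 203, 199], [210, 203, 199], [159, 161, 162], [121, 133, 139], [74, 80, 85], [122, 133, 140], [121, 133, 139], [123, 134, 140], [122, 133, 138], [123, 135, 139], [122, 133, 138], [210, 202, 199], [211, 204, 200]]
```

View pics/w1c.png

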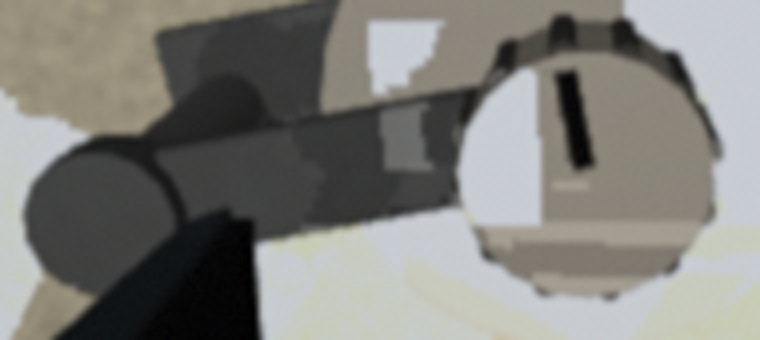

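>>> step_arm(linear=[[-0.018,0.015,0.13],[-0.018,0.015,0.26],[-0.018,0.015,0.36],[-0.018,0.015,0.4],[-0.018,0.015,0.4]], turn=[0,0,0,0,0])

```text
time_s: 2.33
ee_pos: [509.6, -274.5, 149.8]
ee_rot: [-180.0, 0.0, 0.0]
force: [0.6, 0.6, 0.6]
gripper_width: 90.9
gripper_force: 0.0
```

>>> step_arm(linear=[[0,0,0],[0,0,0],[0,0,0],[0,0,0],[0,0,0],[0,0,0]], turn=[0,0,0,0,0,0], fingers=1, force=35)

```text
time_s: 3.08
ee_pos: [509.8, -274.2, 150.4]
ee_rot: [-180.0, -0.0, -0.0]
force: [-0.1, 3.1, 4.7]
gripper_width: 57.3
gripper_force: 35.0
```

>>> step_arm(linear=[[0,0,-0.003],[0,0,-0.007],[0,0,-0.011],[0,0,-0.014],[0,0,-0.018],[0,0,-0.022],[0,0,-0.025],[0,0,-0.029],[0,0,-0.029],[0,0,-0.029]], turn=[-0.025,-0.05,-0.075,-0.1,-0.125,-0.15,-0.175,-0.2,-0.2,-0.2])

```text
time_s: 4.32
ee_pos: [509.5, -272.8, 159.0]
ee_rot: [-179.9, -0.2, 72.0]
force: [-0.2, 6.7, 5.1]
gripper_width: 57.2
gripper_force: 35.0
```

```bash
python3 - <<'E'
from workcell import env, cams
from h import *
s=env.state(); print({k:np.round(s[k],2) for k in("time_s","qpos","ee_pos","ee_rot","force","torque")})
E
```

```text
{'time_s': np.float64(4.32), 'qpos': array([-29.39,  21.39,  94.95,   0.18,  63.75, -11.48]), 'ee_pos': array([ 509.54, -272.79,  159.05]), 'ee_rot': array([-1.7994e+02, -1.7000e-01,  7.2010e+01]), 'force': array([-0.24,  6.69,  5.05]), 'torque': array([ 1.06, -0.03,  0.11])}
```

```bash
cat >> h.py <<'E'
def arc(cmd,yaw,P,r,a0,angs):
    "rows: target at P + r*(cos,sin)(a0+a); shift in tool axes of commanded pose, units"
    y=np.radians(yaw); X=np.array([np.cos(y),np.sin(y)]);Y=np.array([np.sin(y),-np.cos(y)])
    for a in angs:
        t=P+r*np.array([np.cos(np.radians(a0+a)),np.sin(np.radians(a0+a))]); d=t-cmd
        print(f"[{d@X/300:.3f},{d@Y/300:.3f},0]",f"turn {-a/360:.3f}",t.round(1))
E
python3 - <<'E'
from h import *
arc(np.array([509.6,-274.5]),72,np.array([486,-150.]),125,-79.1,np.arange(0,91,8.3))
E
```

```text
[0.006,-0.002,0] turn -0.000 [ 509.6 -272.7]
[0.038,0.049,0] turn -0.023 [ 527.1 -268. ]
[0.078,0.094,0] turn -0.046 [ 543.7 -260.9]
[0.124,0.133,0] turn -0.069 [ 559.1 -251.4]
[0.175,0.165,0] turn -0.092 [ 573.  -239.8]
[0.231,0.189,0] turn -0.115 [ 585.  -226.3]
[0.289,0.206,0] turn -0.138 [ 595.  -211.2]
[0.349,0.213,0] turn -0.161 [ 602.7 -194.8]
[0.409,0.212,0] turn -0.184 [ 607.9 -177.5]
[0.468,0.202,0] turn -0.208 [ 610.6 -159.6]
[0.526,0.184,0] turn -0.231 [ 610.7 -141.5]
```

>>> step_arm(linear=[[0.006,-0.002,0],[0.038,0.049,0],[0.078,0.094,0],[0.078,0.094,0]], turn=[0,-0.023,-0.046,-0.046])

```text
time_s: 4.82
ee_pos: [544.2, -259.8, 159.0]
ee_rot: [-180.0, -0.1, 88.7]
force: [-1.0, 4.5, 5.4]
gripper_width: 57.4
gripper_force: 35.0
```

```bash
python3 - <<'E'
from h import *
arc(np.array([543.7,-260.9]),88.56,np.array([486,-149.5]),125,-62.5,np.arange(8.3,72,8.3))
E
```

```text
[0.035,0.051,0] turn -0.023 [ 559.1 -250.9]
[0.075,0.096,0] turn -0.046 [ 573.  -239.3]
[0.121,0.135,0] turn -0.069 [ 585.  -225.8]
[0.172,0.167,0] turn -0.092 [ 595.  -210.7]
[0.227,0.191,0] turn -0.115 [ 602.7 -194.3]
[0.285,0.207,0] turn -0.138 [ 607.9 -177. ]
[0.345,0.215,0] turn -0.161 [ 610.6 -159.1]
[0.405,0.213,0] turn -0.184 [ 610.7 -141. ]
```

>>> step_arm(linear=[[0.035,0.051,0],[0.075,0.096,0],[0.121,0.135,0],[0.172,0.167,0],[0.227,0.191,0],[0.285,0.207,0],[0.345,0.215,0],[0.405,0.213,0],[0.405,0.213,0]], turn=[-0.023,-0.046,-0.069,-0.092,-0.115,-0.138,-0.161,-0.184,-0.184])

```text
time_s: 5.95
ee_pos: [608.2, -140.4, 159.0]
ee_rot: [-179.9, -0.3, 154.9]
force: [-7.3, 0.5, 6.8]
gripper_width: 57.4
gripper_force: 35.0
```

```bash
python3 - <<'E'
from workcell import env, cams
from h import *
s=env.state(); print({k:np.round(s[k],2) for k in("time_s","qpos","ee_pos","ee_rot","force","torque")})
E
```

```text
{'time_s': np.float64(5.95), 'qpos': array([-1.402e+01,  2.544e+01,  8.832e+01, -7.000e-02,  6.653e+01,
       -7.891e+01]), 'ee_pos': array([ 608.18, -140.37,  158.98]), 'ee_rot': array([-179.88,   -0.27,  154.92]), 'force': array([-7.26,  0.47,  6.78]), 'torque': array([0.63, 1.  , 0.07])}
```

>>> step_arm(linear=[[0,0,0],[0,0,0],[0,0,0],[0,0,0],[0,0,-0.1],[0,0,-0.25],[0,0,-0.3],[0,0,-0.3]], turn=[0,0,0,0,0,0,0,0], fingers=-1)

```text
time_s: 6.95
ee_pos: [610.9, -141.2, 249.2]
ee_rot: [180.0, 0.1, 154.8]
force: [0.3, -0.8, -0.9]
gripper_width: 91.2
gripper_force: 0.0
```

```bash
python3 - <<'E'
from h import *
y=np.radians(155);d=np.array([545-610.7,295+141.]);print(d@[np.cos(y),np.sin(y)]/300,d@[np.sin(y),-np.cos(y)]/300)
E
```

```text
0.8126866124241765 1.224613917838718
```

>>> step_arm(linear=[[0.1,0.15,0],[0.2,0.3,0],[0.3,0.45,0],[0.41,0.61,0],[0.5,0.75,0],[0.6,0.9,0],[0.6,0.9,0]], turn=[0.025,0.05,0.075,0.1,0.125,0.15,0.15])

```text
time_s: 7.82
ee_pos: [561.0, 182.9, 246.2]
ee_rot: [-179.8, -0.0, 101.1]
force: [1.1, 0.0, 0.5]
gripper_width: 91.4
gripper_force: 0.0
```

```bash
python3 - <<'E'
from workcell import env
from h import *
s=env.state();print(s["ee_pos"],s["ee_rot"])
y=np.radians(s["ee_rot"][2]);d=np.array([545,295])-s["ee_pos"][:2];print(d@[np.cos(y),np.sin(y)]/300,d@[np.sin(y),-np.cos(y)]/300)
E
```

```text
[561.01429209 182.87371818 246.21718309] [-1.79767687e+02 -2.44213555e-02  1.01073494e+02]
0.3770483507742181 0.01939912166985223
```

>>> step_arm(linear=[[0.12,0.01,0.05],[0.25,0.02,0.12],[0.34,0.02,0.18],[0.375,0.02,0.19],[0.375,0.02,0.19],[0.375,0.02,0.19]], turn=[0,0,0,0,0,0])

```text
time_s: 8.57
ee_pos: [548.2, 290.4, 192.3]
ee_rot: [179.9, 0.0, 100.7]
force: [-0.3, -0.2, -0.1]
gripper_width: 91.4
gripper_force: 0.0
```

```bash
python3 - <<'E'
from workcell import env, cams
from h import *
s=env.state(); f=cams.grab_frame("wrist"); print({k:np.round(s[k],2) for k in("time_s","ee_pos","ee_rot")})
f["extrinsics"]=pose(s)@np.array(f["tool_from_camera"]); np.save("w2.npy",f,allow_pickle=True)
cv2.imwrite("pics/w2.png",f["color"])
print(proj(f,[545,295,73]))
E
```

```text
{'time_s': np.float64(8.57), 'ee_pos': array([548.17, 290.36, 192.34]), 'ee_rot': array([1.7993e+02, 2.0000e-02, 1.0075e+02])}
(np.float64(319.0517107706753), np.float64(195.86223746197035))
```

View pics/w2.png

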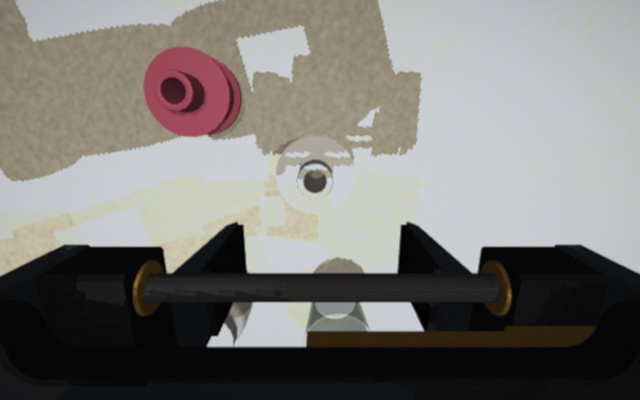

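Wrist view: white spool, bore mouth ~(315,181); pink decoy at (174,90), beaker behind at (336,290). Refine the bore centre by mask.

```bash
python3 - <<'E'
from h import *
from workcell import env
f=np.load("w2.npy",allow_pickle=True).item()
g=cv2.cvtColor(f["color"],cv2.COLOR_BGR2GRAY); m=np.zeros_like(g); m[160:205,290:340]=(g[160:205,290:340]<120)*255
for c in cv2.findContours(m,cv2.RETR_EXTERNAL,cv2.CHAIN_APPROX_NONE)[0]:
    if cv2.contourArea(c)>60: 
        (u,v),r=cv2.minEnclosingCircle(c); print(u,v,r,cv2.contourArea(c)); p=plane(f,u,v,73); print(p, "r mm",r*np.linalg.norm(p-f["extrinsics"][:3,3])/f["fx"])
        d=p[:2]-env.state()["ee_pos"][:2]; y=np.radians(100.8); print(d@[np.cos(y),np.sin(y)]/300,d@[np.sin(y),-np.cos(y)]/300)
E
```

```text
314.5 180.625 11.4735746383667 365.0
[538.27121064 308.38641356  73.        ] r mm 10.549021395753325
0.06505547402121493 -0.021217619094411052
315.5 170.0 15.628600120544434 78.5
[537.41033885 318.20952845  73.        ] r mm 14.279408984240998
0.09775691336909045 -0.017900803094537916
```

>>> step_arm(linear=[[0.065,-0.021,0.1],[0.065,-0.021,0.28],[0.065,-0.021,0.4],[0.065,-0.021,0.44],[0.065,-0.021,0.44],[0.065,-0.021,0.44]], turn=[0,0,0,0,0,0])

```text
time_s: 9.38
ee_pos: [539.0, 309.9, 61.7]
ee_rot: [179.8, -0.1, 100.8]
force: [0.0, 0.5, 0.4]
gripper_width: 91.7
gripper_force: 0.0
```

>>> step_arm(linear=[[0,0,0],[0,0,0],[0,0,0],[0,0,0],[0,0,0],[0,0,0],[0,0,0],[0,0,0],[0,0,0]], turn=[0,0,0,0,0,0,0,0,0], fingers=1, force=20)

```text
time_s: 10.5
ee_pos: [537.7, 309.4, 59.6]
ee_rot: [180.0, 0.0, 100.8]
force: [0.9, -0.0, -0.7]
gripper_width: 32.6
gripper_force: 20.0
```

>>> step_arm(linear=[[0,0,-0.06],[0,0,-0.18],[0,0,-0.32],[0,0,-0.46],[-0.05,-0.01,-0.6],[-0.15,-0.03,-0.667],[-0.3,-0.06,-0.667],[-0.45,-0.09,-0.667],[-0.6,-0.12,-0.667],[-0.75,-0.15,-0.667],[-0.85,-0.18,-0.667]], turn=[0,0,0,0,0,0,0,0,0,0,0])

```text
time_s: 11.88
ee_pos: [531.8, 46.9, 259.4]
ee_rot: [-179.9, 0.0, 100.7]
force: [0.7, -0.2, -2.3]
gripper_width: 32.5
gripper_force: 20.0
```

>>> step_arm(linear=[[-0.12,-0.025,0],[-0.27,-0.055,0],[-0.42,-0.085,0],[-0.57,-0.12,0],[-0.72,-0.15,0],[-0.86,-0.18,0],[-0.96,-0.2,0],[-1.0,-0.21,0]], turn=[0,0,0,0,0,0,0,0])

```text
time_s: 12.88
ee_pos: [526.2, -258.9, 259.1]
ee_rot: [-179.9, -0.1, 100.7]
force: [-0.4, 0.6, -2.4]
gripper_width: 32.5
gripper_force: 20.0
```

>>> step_arm(linear=[[-0.12,-0.02,0],[-0.25,-0.05,0],[-0.34,-0.07,0],[-0.34,-0.07,0],[-0.34,-0.07,0],[-0.34,-0.07,0]], turn=[0,0,0,0,0,0])

```text
time_s: 13.62
ee_pos: [525.4, -360.4, 259.9]
ee_rot: [180.0, -0.0, 100.9]
force: [0.1, 0.6, -1.4]
gripper_width: 32.6
gripper_force: 20.0
```

```bash
python3 - <<'E'
from workcell import env, cams
from h import *
s=env.state(); f=cams.grab_frame("wrist"); print({k:np.round(s[k],2) for k in("time_s","qpos","ee_pos","ee_rot","gripper_width")})
f["extrinsics"]=pose(s)@np.array(f["tool_from_camera"]); np.save("w3.npy",f,allow_pickle=True)
cv2.imwrite("pics/w3.png",f["color"])
print(proj(f,[509,-273,62]))
E
```

```text
{'time_s': np.float64(13.62), 'qpos': array([-3.550e+01,  2.303e+01,  7.740e+01,  3.000e-02,  7.958e+01,
       -4.638e+01]), 'ee_pos': array([ 525.41, -360.4 ,  259.94]), 'ee_rot': array([ 1.7999e+02, -3.0000e-02,  1.0088e+02]), 'gripper_width': np.float64(32.57)}
(np.float64(321.82672861332145), np.float64(104.6815911192194))
```

View pics/w3.png

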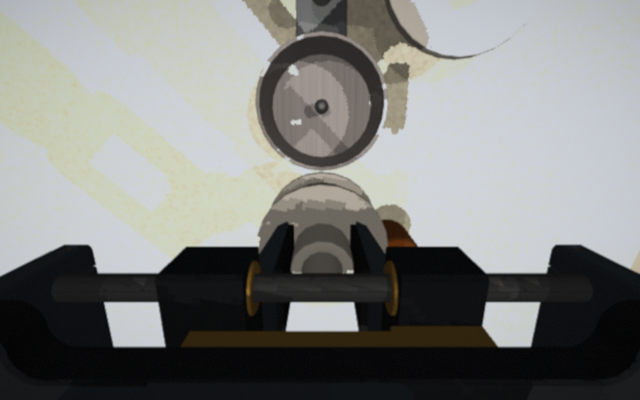

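Wrist view: pot open, spindle tip ~(321,106), rim circle centre ~(321,100); held spool's hub seen between the fingers, bore ~(324,263).

```bash
python3 - <<'E'
from h import *
from workcell import env
f=np.load("w3.npy",allow_pickle=True).item()
g=cv2.cvtColor(f["color"],cv2.COLOR_BGR2GRAY)
m=np.zeros_like(g); m[95:118,310:333]=(g[95:118,310:333]<75)*255
for c in cv2.findContours(m,cv2.RETR_EXTERNAL,cv2.CHAIN_APPROX_NONE)[0]:
    if cv2.contourArea(c)>20: u,r=cv2.minEnclosingCircle(c); print("tip",u,r,plane(f,*u,62))
print("rim",plane(f,321,100.5,96))
m=np.zeros_like(g); m[245:274,300:345]=(g[245:274,300:345]<72)*255
for c in cv2.findContours(m,cv2.RETR_EXTERNAL,cv2.CHAIN_APPROX_NONE)[0]:
    print("bore?",cv2.boundingRect(c),cv2.contourArea(c))
T=np.array(f["tool_from_camera"]); 
for u,v in((324,263),):
    o,d=ray(f,u,v,T); print("bore in tool frame at z=-13:",o+d*(-13-o[2])/d[2])
cv2.imwrite("pics/w3c.png",cv2.resize(np.vstack([f["color"][90:125,280:365],f["color"][215:280,280:365]]),None,fx=6,fy=6,interpolation=cv2.INTER_CUBIC))
E
```

```text
tip (321.3488464355469, 106.44186401367188) 6.966176986694336 [ 508.82878492 -274.91495538   62.        ]
rim [ 507.67299098 -270.50921892   96.        ]
bore? (344, 273, 1, 1) 0.0
bore? (302, 253, 41, 21) 644.0
bore? (339, 245, 6, 4) 5.5
bore? (300, 245, 4, 4) 3.0
bore in tool frame at z=-13: [  2.39796213   1.28046237 -13.        ]
```

View pics/w3c.png

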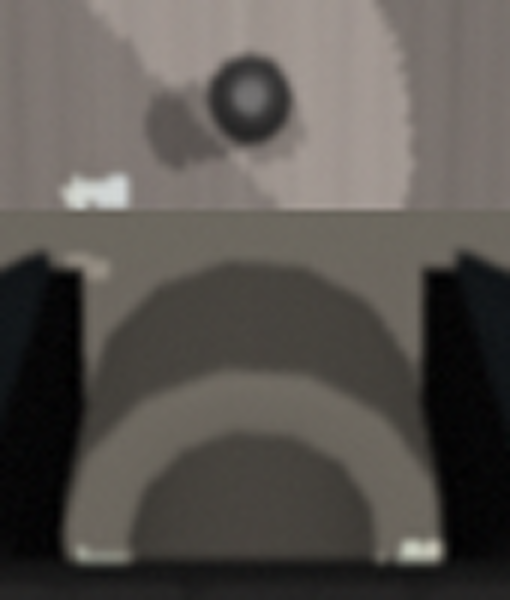

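>>> step_arm(linear=[[0.15,0,0],[0.27,0,0.03],[0.297,0,0.13],[0.297,0,0.25],[0.297,0,0.36],[0.297,0,0.41],[0.297,0,0.41],[0.297,0,0.41],[0.297,0,0.41]], turn=[0,0,0,0,0,0,0,0,0])

```text
time_s: 14.8
ee_pos: [509.3, -274.7, 138.2]
ee_rot: [179.9, 0.1, 100.8]
force: [0.1, -0.2, -2.1]
gripper_width: 32.8
gripper_force: 20.0
```

>>> step_arm(linear=[[0.005,-0.001,0],[0.005,-0.001,0.03],[0.005,-0.001,0.06],[0.005,-0.001,0.085],[0.005,-0.001,0.1],[0.005,-0.001,0.1]], turn=[0,0,0,0,0,0])

```text
time_s: 15.55
ee_pos: [507.8, -272.8, 106.2]
ee_rot: [-180.0, -0.0, 100.8]
force: [0.1, -0.2, -2.5]
gripper_width: 32.8
gripper_force: 20.0
```

>>> step_arm(linear=[[0,0,0.03],[0,0,0.06],[0,0,0.09],[0,0,0.11],[0,0,0.118],[0,0,0.118],[0,0,0.118]], turn=[0,0,0,0,0,0,0])

```text
time_s: 16.42
ee_pos: [508.2, -273.0, 71.7]
ee_rot: [180.0, 0.0, 100.8]
force: [0.0, 0.7, -2.7]
gripper_width: 32.6
gripper_force: 20.0
```

>>> step_arm(linear=[[0,0,0.005],[0,0,0.009],[0,0,0.009],[0,0,0.009]], turn=[0,0,0,0])

```text
time_s: 16.92
ee_pos: [508.3, -273.5, 69.7]
ee_rot: [179.9, 0.1, 100.8]
force: [-1.7, -1.3, 5.5]
gripper_width: 32.7
gripper_force: 20.0
```

>>> step_arm(linear=[[0,0,0],[0,0,0],[0,0,0],[0,0,0]], turn=[0,0,0,0], fingers=-0.1)

```text
time_s: 17.42
ee_pos: [507.9, -272.7, 68.5]
ee_rot: [-180.0, -0.0, 100.8]
force: [-0.0, 0.0, 0.1]
gripper_width: 50.2
gripper_force: 0.0
```

>>> step_arm(linear=[[0,0,-0.03],[0,0,-0.12],[0,0,-0.25],[0,0,-0.4],[-0.1,0,-0.55],[-0.2,0,-0.63],[-0.28,0,-0.63],[-0.28,0,-0.63],[-0.28,0,-0.63]], turn=[0,0,0,0,0,0,0,0,0])

```text
time_s: 18.55
ee_pos: [523.3, -354.6, 257.5]
ee_rot: [-180.0, -0.1, 100.8]
force: [-0.8, 0.0, 0.4]
gripper_width: 49.6
gripper_force: 0.0
```

```bash
python3 - <<'E'
from workcell import env, cams
from h import *
s=env.state(); f=cams.grab_frame("wrist"); print({k:np.round(s[k],2) for k in("time_s","qpos","ee_pos","ee_rot","gripper_width")})
f["extrinsics"]=pose(s)@np.array(f["tool_from_camera"]); np.save("w4.npy",f,allow_pickle=True)
cv2.imwrite("pics/w4.png",f["color"])
g=np.array([608.2,-140.4,177]); print(proj(f,g),proj(f,[508.5,-274,83]))
E
```

```text
{'time_s': np.float64(18.55), 'qpos': array([-3.518e+01,  2.265e+01,  7.836e+01,  3.000e-02,  7.907e+01,
       -4.598e+01]), 'ee_pos': array([ 523.31, -354.57,  257.46]), 'ee_rot': array([-1.7997e+02, -7.0000e-02,  1.0080e+02]), 'gripper_width': np.float64(49.6)}
(np.float64(512.5519221317263), np.float64(-74.20984772183226)) (np.float64(322.114533742295), np.float64(111.05534163242422))
```

View pics/w4.png

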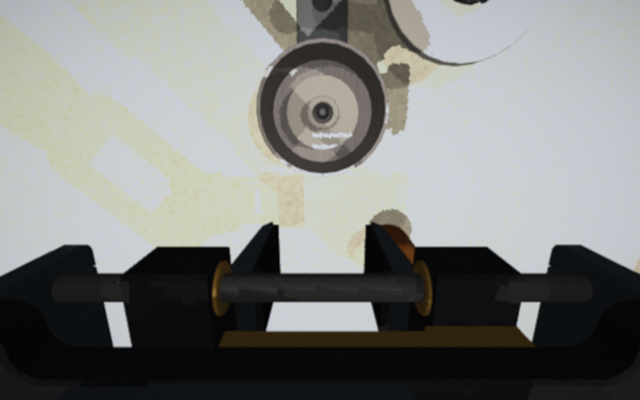

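Spool sits in the pot, hub centred ~(323,112), where predicted for fully down. Now back to the cap.

>>> step_arm(linear=[[0.12,0.08,0],[0.25,0.16,0],[0.38,0.24,0],[0.51,0.32,0],[0.6,0.38,0],[0.648,0.411,0],[0.648,0.411,0],[0.648,0.411,0]], turn=[-0.025,-0.05,-0.075,-0.1,-0.125,-0.15,-0.15,-0.15], fingers=-1)

```text
time_s: 19.6
ee_pos: [607.9, -141.4, 257.7]
ee_rot: [-180.0, -0.0, 154.7]
force: [0.2, -0.3, -0.1]
gripper_width: 91.3
gripper_force: 0.0
```

>>> step_arm(linear=[[0,0,0.12],[0,0,0.24],[0,0,0.31],[0,0,0.325],[0,0,0.325],[0,0,0.325]], turn=[0,0,0,0,0,0])

```text
time_s: 20.35
ee_pos: [609.0, -141.7, 161.5]
ee_rot: [180.0, 0.1, 154.8]
force: [-0.7, -0.7, 0.5]
gripper_width: 91.3
gripper_force: 0.0
```

>>> step_arm(linear=[[0,0,0],[0,0,0],[0,0,0],[0,0,0],[0,0,0],[0,0,0]], turn=[0,0,0,0,0,0], fingers=1, force=35)

```text
time_s: 21.1
ee_pos: [608.6, -141.1, 160.3]
ee_rot: [180.0, 0.0, 154.8]
force: [0.4, 0.4, 0.4]
gripper_width: 57.8
gripper_force: 35.0
```

```bash
python3 - <<'E'
from h import *
arc(np.array([608.6,-141.3]),154.8,np.array([483.8,-150.8]),125,4.5,-np.r_[np.arange(8.3,83,8.3),84])
E
```

```text
[-0.025,-0.054,0] turn 0.023 [ 608.5 -159.1]
[-0.043,-0.111,0] turn 0.046 [ 606. -177.]
[-0.052,-0.171,0] turn 0.069 [ 601.  -194.4]
[-0.053,-0.231,0] turn 0.092 [ 593.4 -210.8]
[-0.045,-0.291,0] turn 0.115 [ 583.6 -226. ]
[-0.028,-0.349,0] turn 0.138 [ 571.7 -239.6]
[-0.004,-0.404,0] turn 0.161 [ 558.  -251.4]
[0.029,-0.455,0] turn 0.184 [ 542.7 -261.1]
[0.068,-0.500,0] turn 0.208 [ 526.1 -268.4]
[0.120,-0.544,0] turn 0.233 [ 506.6 -273.7]
```

>>> step_arm(linear=[[-0.025,-0.054,0],[-0.043,-0.111,0],[-0.052,-0.171,0],[-0.053,-0.231,0],[-0.045,-0.291,0],[-0.028,-0.349,0],[-0.004,-0.404,0],[0.029,-0.455,0],[0.068,-0.5,0],[0.12,-0.544,0],[0.12,-0.544,0],[0.12,-0.544,0]], turn=[0.023,0.046,0.069,0.092,0.115,0.138,0.161,0.184,0.208,0.233,0.233,0.233])

```text
time_s: 22.6
ee_pos: [508.0, -273.5, 160.3]
ee_rot: [179.8, -0.1, 70.9]
force: [6.7, 1.3, -1.9]
gripper_width: 57.2
gripper_force: 35.0
```

>>> step_arm(linear=[[0,0,0.003],[0,0,0.007],[0,0,0.011],[0,0,0.014],[0,0,0.018],[0,0,0.022],[0,0,0.026],[0,0,0.029],[0,0,0.03],[0,0,0.03]], turn=[0.025,0.05,0.075,0.1,0.125,0.15,0.175,0.2,0.212,0.212])

```text
time_s: 23.85
ee_pos: [506.4, -273.9, 151.7]
ee_rot: [179.9, -0.0, -5.2]
force: [0.5, 0.5, 1.8]
gripper_width: 57.3
gripper_force: 35.0
```

```bash
python3 - <<'E'
from workcell import env, cams
from h import *
s=env.state(); print({k:np.round(s[k],2) for k in("time_s","qpos","ee_pos","ee_rot","force","torque","effort")})
E
```

```text
{'time_s': np.float64(23.85), 'qpos': array([-2.952e+01,  2.150e+01,  9.595e+01, -7.000e-02,  6.250e+01,
        6.573e+01]), 'ee_pos': array([ 506.42, -273.87,  151.66]), 'ee_rot': array([ 1.7993e+02, -2.0000e-02, -5.2100e+00]), 'force': array([0.46, 0.55, 1.82]), 'torque': array([-0.02,  0.18,  0.74]), 'effort': array([ -0.76, -40.59, -20.53,   0.51,  -0.15,   0.88])}
```

>>> step_arm(linear=[[0,0,0],[0,0,0],[0,0,0],[0,0,0],[0,0,-0.1],[0,0,-0.25],[0.03,-0.01,-0.395],[0.03,-0.01,-0.395],[0.03,-0.01,-0.395]], turn=[0,0,0,0,0,0,-0.0145,-0.0145,-0.0145], fingers=-1)

```text
time_s: 24.98
ee_pos: [515.0, -271.3, 268.9]
ee_rot: [-180.0, 0.1, -0.2]
force: [-0.6, 0.6, -0.3]
gripper_width: 91.6
gripper_force: 0.0
```

```bash
python3 - <<'E'
from workcell import env, cams
from h import *
s=env.state(); f=cams.grab_frame("wrist"); print({k:np.round(s[k],2) for k in("time_s","ee_pos","ee_rot","force","gripper_width")})
sd=cams.grab_frame("side")
a=np.load("w1.npy",allow_pickle=True).item()["color"][150:260,170:400]; b=f["color"][150:260,170:400]
cv2.imwrite("pics/w5.png",cv2.resize(np.vstack([a,b]),None,fx=2.6,fy=2.6,interpolation=cv2.INTER_CUBIC))
cv2.imwrite("pics/side1.png",sd["color"])
E
```

```text
{'time_s': np.float64(24.98), 'ee_pos': array([ 515.04, -271.26,  268.91]), 'ee_rot': array([-1.7996e+02,  7.0000e-02, -2.0000e-01]), 'force': array([-0.64,  0.6 , -0.26]), 'gripper_width': np.float64(91.6)}
```

View pics/w5.png

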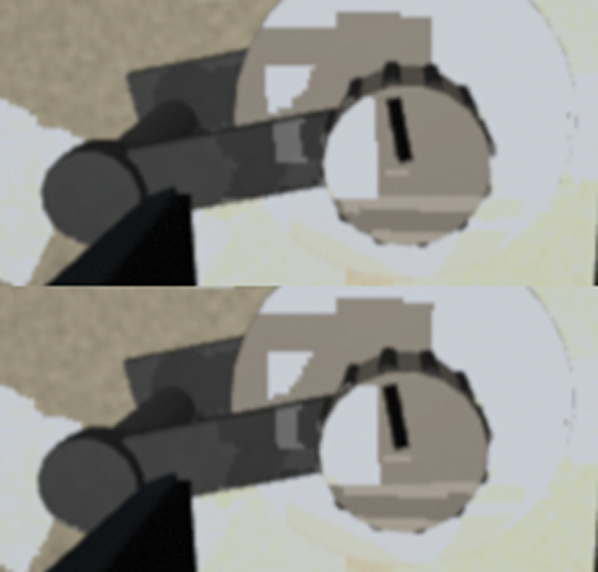

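View pics/side1.png

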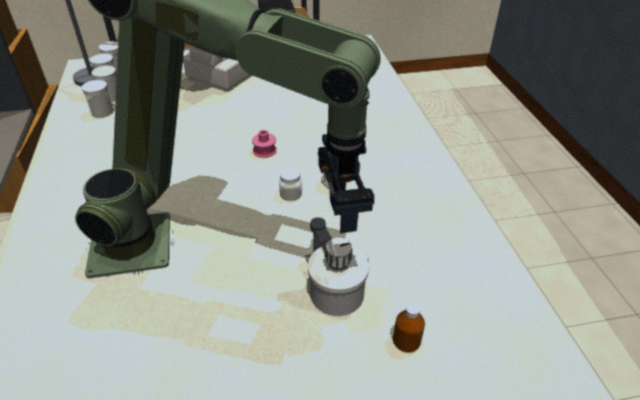

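The before and after wrist crops match: the cap mark and the arm are at their starting angles. In the side view the jar (290,183) and bottle (408,330) are unmoved, and the beaker is mostly hidden by the gripper but was never approached. Handing in.

```bash
python3 -c "
from workcell import env
print(env.job_done())"
```

```text
the job is handed in; nothing more can be done
None
```

I handed the job in at about 25 s, with the spool fully down on the spindle and the cap swung back and screwed down to its starting mark; the jar and bottle are unmoved, the beaker was mostly hidden in the last view but never approached, and no verdict was returned.

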